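# Close a cam clamp with its T-key

### The arm

A 7-joint arm with a two-finger parallel gripper is mounted at the origin on the work surface; the furniture and walls round the work are solid. World frame = base frame: x ahead of the robot, y to its left, z up, the work surface at z = 0. Lengths are in m, angles in rad, forces in N, time in s.
With the tool pointing down it reaches from about 0.425 to 0.925 m from the base axis. Payload 6.8 kg.
Tool frame: the origin (TCP) lies midway between the tips of the shut fingers; the grasp point (between the pads) lies bot.grip_point_offset behind it (bot.grip_point_offset is the distance from the TCP to the grasp point, in m); z points along the fingers, y is the line along which they close (so a half turn about z gives the same grasp; the last joint's range is limited). The gripper opens to 85 mm and grips with 20 to 120 N. Pads are 22 mm wide; open, the fingers measure 114 mm over their backs; the gripper's body (76 mm by 85 mm) begins 54 mm behind the grasp point. The pads swing forward as they close: fully open they stand 13 mm farther back than shut.
Start: joints at [1.122, 0.477, 0.022, 1.555, -0.011, 1.109, -0.083], TCP at [0.226, -0.636, 0.231] pointing down, gripper open.
Joint ranges: [-2.96, 2.96], [-0.34, 2.1], [-1.41, 1.46], [0.24, 2.44], [-1.37, 4.51], [0.17, 1.92], [-2.96, 2.96]. Speed limits (rad/s): [2.39, 2.39, 3.14, 3.14, 3.14, 3.14, 3.14].

### API

Orientations are given as a unit quaternion [w, x, y, z].
In Python, from station import get_obs, cams, job, bot gives the robot as it stands.
- The arm moves only by the tool arm_command, never from a script. Its argument "rows" is a list that holds one entry, the list of rows, each a list of 5 numbers: the finger opening in mm, from 0 to 85.4, then the shift along the world's x, y, z in units of 60 mm (1.0 is 60 mm), then the turn about the world's z in units of 0.08 rad (1.0 is 0.08 rad). In form: [[[grip, x, y, z, turn], ...]]. A call has exactly 10 rows; each row shifts and turns the commanded pose from where the row before left it; what a row does not reach is not made up. A row lasts 1/8 s, in which the tool goes at most 62.5 mm and 10.7 degrees, less where a joint would pass 70% of its speed; a pose out of reach is approached as far as the arm can. A call with a number of a shift or a turn outside -1 to 1 is refused whole. A call with a gripper value outside its range is refused whole. The fingers move at their own pace and stop on an object; "newtons" is the grip in N (left out, the last holds). Time passes only in rows, so rows that do not move let the fingers close, or fill a call up. It gives the time, the measured TCP pose, the force, the opening and the grip force at its end, in the units of the state.
- get_obs(): the state, without advancing time (a new reading comes with each control period).
- cams.read_camera(name): name is "scene" or "top" or "wrist"; returns the picture (384x512x3 uint8, red, green, blue); there is no depth.
- cams.camera_params(name): a dict with "K" (3x3 intrinsics, pixels), "extrinsics" (4x4, takes a point from camera to world coordinates). Camera axes: x right, y down, z forward; pixel columns grow to the right and rows downward; lengths in m; the calibration is good to about 2 mm. A picture is of the moment at which its call begins: read the wrist's pose just before it. camera_params takes no time and is no camera call; for the wrist camera it gives the pose at the moment of the call.
- job.hand_in(): hands the job in; it is judged then, once.
The state is a dict: "t": time; "q": joint angles; "joint_vel": joint speeds; "joint_torque": joint torques, N m; "eef_pos": TCP position; "tool_rot": TCP orientation; "contact_force": force on the tool from outside, world axes, zero at the start; "torque": the same for the moment, N m; "gripper_width": opening from 0.0 (shut) to 1.0 (fully open); "grasp_force": force on a finger pad.
Only numpy, scipy, OpenCV 4.12 (cv2) and the standard library are available. Lean on these libraries where they do the work, as an engineer would, in place of code of your own. Each camera call takes 0.05 s, during which the arm holds its last target. There are 200 camera calls.

### The job

Take the T-key from its wooden block, put it down the bore of the clamp's tower and turn it under light pressure, without ramming the sprung spindle, until its square end drops into the hidden socket and sits fully home. Then turn the key clockwise until the clamp comes to its stop and holds the pale wood blank against the fence, and leave the key standing in the socket. Leave the other things on the bench alone.

Things in the scene. Friction and masses are not known exactly. Their poses are not given: they have to be found in the camera images.
- key_grip (a point): Steel T-key, 115 mm long, 0.15 kg, upright, square end down: 17 mm of 9 x 9 mm square, then a round shank 13 mm thick to the top, crossed by a T-bar (70 mm long, 9 mm thick, centred 107 mm above the tip). This point: on the shank axis, 100 mm above the tip; grip here from above, one finger each side of the bar, closing across it. z up the shank; x along the bar.
- key_tip (a point): centre of the lower end of the key's square, 100 mm below key_grip; same axes; the square's faces are parallel to its x and y axes
- key_holder: wooden block, 70 x 70 x 45 mm, fixed; origin under its centre. The key stands 40 mm deep in its round hole (14 mm wide, floor 5 mm above the bench)
- collar_top (a point): centre of the mouth of the clamp's steel tower (42 mm wide, axis vertical), 66 mm above the bench; axes of the clamp. A funnel 20 mm wide, 6 mm deep leads into a round bore 15 mm wide. In it, 24 mm below this point, is the spindle's flat top with a square socket, 9.8 mm wide, 14 mm deep, unseen, turned at random. Key tip fully home: 38 mm below this point.
- socket_spring (a joint): how far the spindle is pushed down on its spring, m; 0 = up. Sinks from 3.2 N on, 1.25 mm per N (7 N at 5 mm; 12 N at 11 mm, the most allowed; stop at 14 mm). A key pressed on its top out of line pushes it down; when the squares come into line (within about 0.1 rad, every quarter turn) it springs up round the key.
- spindle (a joint): turn of the spindle, rad: 0 = open, at its stop (start of every run), not the angle of the square; grows clockwise seen from above; closed stop at 1.40. Friction 0.2 N m, plus 0.1 as the jaw bears; stays where left; not dragged along by a key pressed lightly on its top. Each rad moves the jaw 7.1 mm towards the fence.
- clamp: the cam clamp, fixed to the bench: dark steel base 164 x 130 x 10 mm, origin under its centre, x from the aluminium fence (front, inner face at x = -62 mm) to the tower (axis at x = +52 mm, y = 0). Fence, jaw and pad rise to 51 mm above the bench.
- clamp_pad: black rubber-faced pad, 90 mm long, carried by the blue jaw on springs (4 N per mm, 6.8 mm travel); at the start its face lies 58 mm from the fence. Moved by the spindle only.
- blank: pale wood blank, 52 x 120 x 51 mm, lying loose on the clamp's base between fence and pad, long side along the fence; origin at the centre of its underside, 10 mm above the bench; y along its length
- dark_blank: bystander: dark brown wood bar, 48 x 190 x 47 mm; origin at the centre of its underside
- orange_blank: bystander: orange-brown wood bar, 40 x 160 x 39 mm; origin at the centre of its underside
- white_jar: bystander: white plastic jar, 68 mm across, 75 mm high; origin at the centre of its underside
- shellac_jar: bystander: amber jar with a grey lid, 58 mm across, 85 mm high; origin at the centre of its underside
Not all that is in view belongs to the job. Leave any purple look-alike of the part that bears socket_spring alone.

How it is judged:
On the way:
1. the key's square is in the socket (tip at least 33 mm below the collar's top, spindle sprung up to within 3 mm) with the clamp still open (spindle under 0.3 rad) (z of key_tip in the frame of collar_top below -0.033 m and value of joint socket_spring below 0.003 m and horizontal distance between key_tip and collar_top below 0.004 m and value of joint spindle below 0.3 rad), for 0.2 s.
At the end, for the whole second after the job is handed in: Key upright (0.15 rad) in the socket: tip 33 mm or more below the collar top, within 4 mm of its axis, spindle sprung up to within 3 mm; spindle past 1.2 rad; pad pressing the blank with over 5 N; blank still, flat on the base and against the fence (2 mm, 0.05 rad) (z of key_tip in the frame of collar_top below -0.033 m and value of joint socket_spring below 0.003 m and horizontal distance between key_tip and collar_top below 0.004 m and value of joint spindle above 1.2 rad and contact force between clamp_pad and blank above 5 N and x of blank in the frame of clamp below -0.034 m and z of blank in the frame of clamp below 0.014 m and angle between the y axis of blank and the y axis of clamp, either way round below 0.05 rad and angle between key_tip's own z axis and vertical below 0.15 rad and linear speed of blank below 0.02 m/s); the robot touches nothing.
It fails at once if the spindle is pushed down more than 11 mm (about 12 N) (value of joint socket_spring above 0.011 m).
It fails at once if a bystander is moved more than 30 mm (distance of any of dark_blank, orange_blank, white_jar, shellac_jar from where it was at the start of the episode above 0.03 m).
It also fails if it takes over 54 s, if anything falls off the work surface, if the arm or the gripper's body presses on something with over 40 N, if the wrist force passes 120 N, or if a joint passes its speed limit or range.

## Working session

There is one attempt and no reset: what is moved stays moved. The work goes in short steps, Python scripts to look and compute and a tool call to move; the robot and the scene stay as the last step left them, time stands still between calls to the robot, and variables do not carry over. Pictures are saved under pics/ and viewed, at most 10 in all, crops included, and the job is handed in when it is done.

Besides the shell and the picture viewer there is one more tool, called after "Emit:" by a JSON object that holds its "api" and its "payload". arm_command: Moves the arm, as the interface text tells. Its arguments: {"type":"object","properties":{"rows":{"type":"array"},"newtons":{"type":"number"}},"required":["rows"]}

```bash
mkdir -p pics; python3 - <<'E'
from station import get_obs,cams,job,bot
import cv2,numpy as np
o=get_obs();print(o,bot.grip_point_offset)
for n in("scene","top"):
    im=cams.read_camera(n);cv2.imwrite(f"pics/{n}0.png",im[:,:,::-1]);p=cams.camera_params(n);print(n,np.round(p["K"],1).tolist(),np.round(p["extrinsics"],4).tolist())
E
```

```text
{'t': 0.0, 'q': array([ 1.1219011 ,  0.47779224,  0.02233841,  1.55647496, -0.0114983 ,
        1.10928189, -0.08312857]), 'joint_vel': array([ 0.00027561, -0.00120743, -0.00111148, -0.00080228,  0.00096144,
       -0.00061293,  0.00255961]), 'joint_torque': array([-7.55048713e-04, -5.96441710e+01,  1.60736818e+00, -2.81190115e+01,
        1.24478806e-02,  9.47217224e-03,  1.21485149e-05]), 'eef_pos': array([ 0.22539501, -0.6356206 ,  0.23032104]), 'tool_rot': array([-8.86753249e-04,  9.85517455e-01,  1.69571549e-01, -2.22036803e-04]), 'contact_force': array([-1.44424729, -0.05000015,  0.42638412]), 'torque': array([-0.03124483, -0.02023883,  0.03984448]), 'grasp_force': 0.0, 'gripper_width': 0.9984031173715798} 0.0187
scene [[471.9, 0.0, 264.0], [0.0, 471.9, 185.2], [0.0, 0.0, 1.0]] [[-0.7334, -0.4542, 0.5058, -0.0678], [-0.6798, 0.4917, -0.5441, 0.5102], [-0.0016, -0.7429, -0.6694, 0.8229], [0.0, 0.0, 0.0, 1.0]]
top [[378.1, 0.0, 256.0], [0.0, 378.1, 191.3], [0.0, 0.0, 1.0]] [[-0.0005, -0.9818, 0.1901, 0.2977], [-0.9999, 0.003, 0.0132, -0.1168], [-0.0135, -0.1901, -0.9817, 0.9614], [0.0, 0.0, 0.0, 1.0]]
```

View pics/scene0.png

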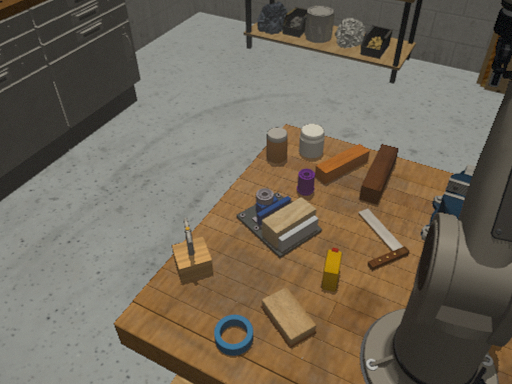

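View pics/top0.png

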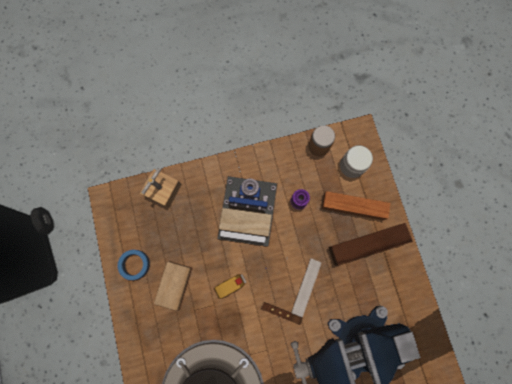

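The scene view shows the key in its block at about (188,238) and the tower at (265,196). The top view shows the block at (161,189), the tower at (250,187) and the purple look-alike at (300,199). I'll enlarge the key and tower in both views.

```bash
python3 - <<'E'
import cv2,numpy as np
t=cv2.imread("pics/top0.png");s=cv2.imread("pics/scene0.png")
c=lambda im,x,y:cv2.resize(im[y:y+70,x:x+95],None,fx=4.2,fy=4.2,interpolation=cv2.INTER_CUBIC)
cv2.imwrite("pics/crop0.png",np.vstack([np.hstack([c(t,120,150),c(t,205,170)]),np.hstack([c(s,150,212),c(s,230,180)])]))
E
```

```text
(no output)
```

View pics/crop0.png

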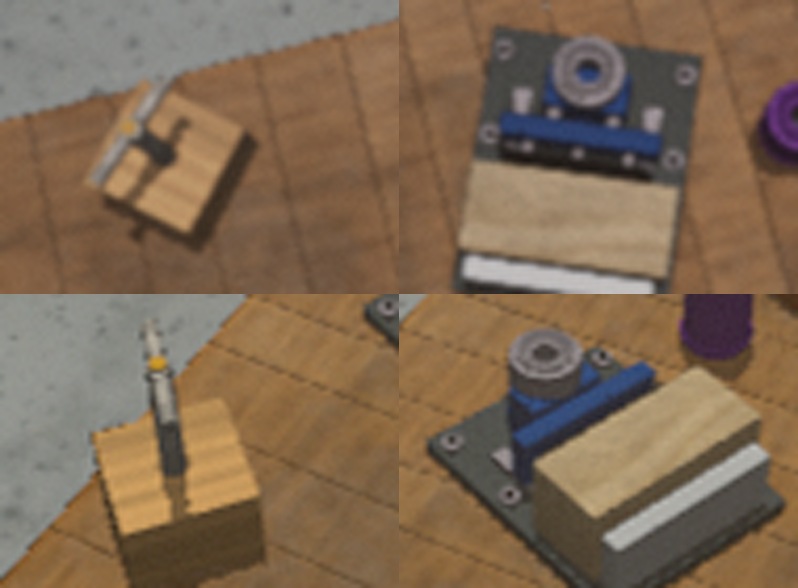

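The crops show the bar ends in the top view at (140.9,192.9) and (160,169), with the yellow hub at (150.5,180.2); the tower mouth is at (250.5,187.1). In the scene view the hub is at (187.6,228.2) and the mouth at (264.8,193.8).

```bash
cat >h.py <<'E'
from station import get_obs,cams,job,bot
import cv2,numpy as np
from scipy.spatial.transform import Rotation as R
def ray(p,uv):
    d=np.linalg.inv(p["K"])@[*uv,1];E=np.array(p["extrinsics"]);return E[:3,3],E[:3,:3]@d
def plane(p,uv,z):
    o,d=ray(p,uv);return o+d*(z-o[2])/d[2]
def tri(l):
    A=0;b=0
    for p,uv in l:
        o,d=ray(p,uv);d=d/np.linalg.norm(d);M=np.eye(3)-np.outer(d,d);A=A+M;b=b+M@o
    return np.linalg.solve(A,b)
def rot(o):
    w=o["tool_rot"];return R.from_quat([w[1],w[2],w[3],w[0]]).as_matrix()
def snap(n,f=None):
    p=cams.camera_params(n);im=cams.read_camera(n)[:,:,::-1]
    if f:cv2.imwrite("pics/"+f,im)
    return p,im
E
python3 - <<'E'
from h import *
T=cams.camera_params("top");S=cams.camera_params("scene")
e=plane(T,(140.9,192.9),.112),plane(T,(160,169),.112)
print("bar",e,np.linalg.norm(e[0]-e[1]),np.arctan2(*(e[0]-e[1])[[1,0]]),(e[0]+e[1])/2)
print("hub",plane(T,(150.5,180.2),.116),plane(S,(187.6,228.2),.116),tri([(T,(150.5,180.2)),(S,(187.6,228.2))]))
print("mouth",plane(T,(250.5,187.1),.066),plane(S,(264.8,193.8),.066),tri([(T,(250.5,187.1)),(S,(264.8,193.8))]))
# base front/back edge dir
o=get_obs();print(np.round(rot(o),3));W=cams.camera_params("wrist");print(W["K"],np.round(rot(o).T@W["extrinsics"][:3,:3],3),rot(o).T@(W["extrinsics"][:3,3]-o["eef_pos"]))
E
```

```text
bar (array([0.45931408, 0.15903315, 0.112     ]), array([0.5157015 , 0.11772579, 0.112     ])) 0.06989877349910793 2.509344687115871 [0.48750779 0.13837947 0.112     ]
hub [0.48821665 0.13727553 0.116     ] [0.49166905 0.13673803 0.116     ] [0.48877302 0.1374101  0.1180769 ]
mouth [ 0.48153759 -0.09138949  0.066     ] [ 0.48225757 -0.08425114  0.066     ] [ 0.48472543 -0.09003826  0.05970592]
[[ 0.942  0.334 -0.001]
 [ 0.334 -0.942  0.001]
 [-0.    -0.002 -1.   ]]
[[335.64676104   0.         253.4965774 ]
 [  0.         335.64676104 191.2685733 ]
 [  0.           0.           1.        ]] [[-0.    -0.95  -0.313]
 [ 1.    -0.     0.   ]
 [-0.    -0.313  0.95 ]] [ 0.08033815 -0.0004446  -0.14226793]
```

Emit:
{"api": "arm_command", "payload": {"rows": [[[85, 0.3, 0.45, 0, 1], [85, 0.3, 0.45, 0, 1], [85, 0.3, 0.45, 0, 1], [85, 0.3, 0.45, 0, 1], [85, 0.3, 0.45, 0, 1], [85, 0.3, 0.45, 0, 1], [85, 0.3, 0.45, 0, 1], [85, 0.3, 0.45, 0, 1], [85, 0.3, 0.45, 0, 1], [85, 0.3, 0.45, 0, 1]]], "newtons": 80}}

```text
t: 1.35
eef_pos: [0.4068, -0.3644, 0.2314]
tool_rot: [0.0, 0.84, 0.542, 0.0]
contact_force: [0.5, -0.1, 0.2]
gripper_width: 0.992
grasp_force: 0.0
```

Emit:
{"api": "arm_command", "payload": {"rows": [[[85, 0.1, 0.45, 0.1, 1], [85, 0.1, 0.45, 0.1, 1], [85, 0.1, 0.45, 0.1, 1], [85, 0.1, 0.45, 0.1, 1], [85, 0.1, 0.45, 0.1, 1], [85, 0.1, 0.45, 0.1, 1], [85, 0.1, 0.45, 0.1, 1], [85, 0.1, 0.45, 0.1, 1], [85, 0.1, 0.45, 0, 1], [85, 0.1, 0.45, 0, 1]]]}}

```text
t: 2.6
eef_pos: [0.4659, -0.0944, 0.2792]
tool_rot: [-0.0, 0.563, 0.827, -0.0]
contact_force: [0.7, -0.3, 0.5]
gripper_width: 0.997
grasp_force: 0.0
```

```bash
python3 - <<'E'
from h import *
o=get_obs();print(o["t"],o["q"],o["eef_pos"],np.round(rot(o),3).tolist())
p,im=snap("wrist","w1.png");np.save("w1.npy",p,allow_pickle=True)
E
```

```text
2.6 [ 0.58033975  0.13915611 -0.55652316  1.92652758  0.08229078  1.09824646
  0.36591472] [ 0.46587969 -0.0943731   0.27917466] [[-0.367, 0.93, -0.0], [0.93, 0.367, 0.0], [0.0, -0.0, -1.0]]
```

View pics/w1.png

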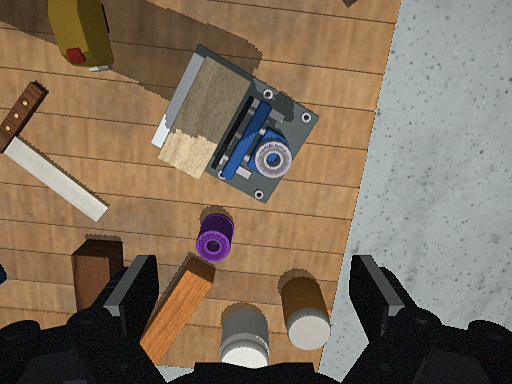

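The wrist view shows the tower mouth near (273,158), the purple look-alike at (214,243), and the base corners at (319,116) and (269,203). Next I'll fit the tower's rim ellipse.

```bash
python3 - <<'E'
from h import *
p=np.load("w1.npy",allow_pickle=True).item();im=cv2.imread("pics/w1.png")
x0,y0=248,132;c=im[y0:y0+52,x0:x0+52]
hsv=cv2.cvtColor(c,cv2.COLOR_BGR2HSV)
# grey ring: low saturation; purge dark base
for lo in(90,110,130):
    m=((hsv[...,1]<75)&(hsv[...,2]>lo)).astype(np.uint8)
    cs,h=cv2.findContours(m,cv2.RETR_CCOMP,cv2.CHAIN_APPROX_NONE)
    for i,k in enumerate(cs):
        if len(k)>15:
            e=cv2.fitEllipse(k);u=(e[0][0]+x0,e[0][1]+y0);P=plane(p,u,.066);print(lo,"hole" if h[0][i][3]>=0 else "out",np.round(u,1),np.round(e[1],1),np.round(P,4))
cv2.imwrite("pics/c1.png",cv2.resize(c,None,fx=8,fy=8,interpolation=cv2.INTER_CUBIC))
E
```

```text
90 out [273.7 159.3] [33.8 61.7] [ 0.4861 -0.0865  0.066 ]
90 hole [272.9 159.4] [14.4 14.9] [ 0.4853 -0.087   0.066 ]
110 out [273.  159.3] [35.5 36.4] [ 0.4854 -0.0868  0.066 ]
110 hole [272.9 159.6] [14.8 15.1] [ 0.4854 -0.0872  0.066 ]
130 out [273.  159.4] [35.2 36.1] [ 0.4854 -0.0869  0.066 ]
130 hole [273.  159.7] [14.9 15.5] [ 0.4856 -0.0872  0.066 ]
130 hole [273.3 159.7] [25.8 26.6] [ 0.4859 -0.0871  0.066 ]
130 hole [268. 146.] [ 4.5 10. ] [ 0.4749 -0.0753  0.066 ]
```

View pics/c1.png

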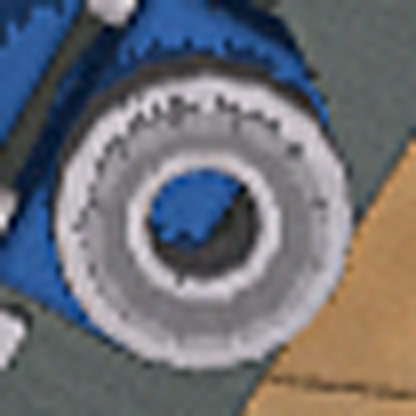

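The rim, bore and outer fits agree: mouth at about (0.4855, -0.087). Now on to the key.

Emit:
{"api": "arm_command", "payload": {"rows": [[[85, 0.04, 0.39, 0, 0.7], [85, 0.04, 0.39, 0, 0.7], [85, 0.04, 0.39, 0, 0.7], [85, 0.04, 0.39, 0, 0.7], [85, 0.04, 0.39, 0, 0.7], [85, 0.04, 0.39, 0, 0.7], [85, 0.04, 0.39, 0, 0.7], [85, 0.04, 0.39, 0, 0.7], [85, 0.04, 0.37, 0, 0.7], [85, 0, 0.35, 0, 0.7]]]}}

```text
t: 3.9
eef_pos: [0.4874, 0.1357, 0.2793]
tool_rot: [-0.0, 0.313, 0.95, 0.0]
contact_force: [-0.6, -0.6, 0.2]
gripper_width: 0.991
grasp_force: 0.0
```

```bash
python3 - <<'E'
from h import *
o=get_obs();print(o["t"],o["q"],o["eef_pos"],np.round(rot(o),3).tolist())
p,im=snap("wrist","w2.png");np.save("w2.npy",p,allow_pickle=True)
E
```

```text
3.9 [ 0.2793643   0.23236926 -0.77623549  1.85382965  0.17938156  1.12673284
  0.37269076] [0.48737197 0.13568263 0.27926089] [[-0.804, 0.595, -0.0], [0.595, 0.804, 0.0], [0.0, 0.0, -1.0]]
```

View pics/w2.png

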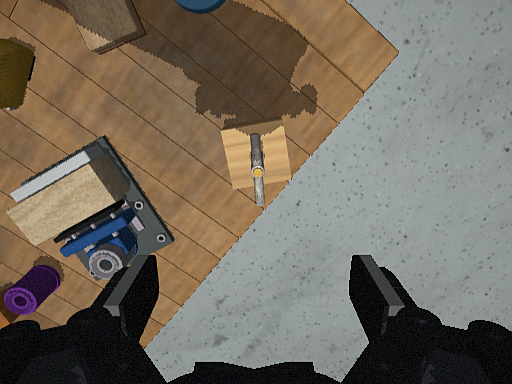

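The key's yellow hub is at about (258,172), with bar ends near (255,135) and (260,206). The tower mouth is also in view at (106,263).

```bash
python3 - <<'E'
from h import *
p=np.load("w2.npy",allow_pickle=True).item();im=cv2.imread("pics/w2.png")
hsv=cv2.cvtColor(im,cv2.COLOR_BGR2HSV)
m=(hsv[...,0]>17)&(hsv[...,0]<35)&(hsv[...,1]>150)&(hsv[...,2]>120);m[:150]=0;m[200:]=0;m[:,:235]=0;m[:,285:]=0
v,u=np.nonzero(m);print(len(u),u.mean(),v.mean(),u.min(),u.max(),v.min(),v.max())
T=cams.camera_params("top")
H=plane(p,(u.mean(),v.mean()),.12);print("hub",H,tri([(p,(u.mean(),v.mean())),(T,(150.5,180.2))]))
# bar: grey low-sat pixels over the wood block
g=(hsv[...,1]<70);w=np.zeros_like(g);w[130:212,243:275]=1;g&=w
n,l,st,c=cv2.connectedComponentsWithStats(g.astype(np.uint8));i=1+st[1:,4].argmax();print(st[i])
for r in range(135,206,8):
    q=np.nonzero(l[r]==i)[0];print(r,q.min() if len(q) else None,q.max() if len(q) else None)
x0,y0=80,238;c=im[y0:y0+50,x0:x0+50];h2=hsv[y0:y0+50,x0:x0+50]
k,h=cv2.findContours(((h2[...,1]<75)&(h2[...,2]>110)).astype(np.uint8),cv2.RETR_CCOMP,cv2.CHAIN_APPROX_NONE)
for j in k:
    if len(j)>20:
        e=cv2.fitEllipse(j);U=(e[0][0]+x0,e[0][1]+y0);print("mouth",U,e[1],plane(p,U,.066))
E
```

```text
59 257.2542372881356 172.0 253 261 168 176
hub [0.48934652 0.1386858  0.12      ] [0.48961977 0.13786209 0.11423553]
[250 134  15  73 659]
135 250 259
143 251 259
151 251 260
159 251 262
167 251 263
175 252 262
183 254 262
191 255 263
199 256 263
mouth (104.02163314819336, 264.1278667449951) (28.278898239135742, 32.60296630859375) [ 0.48397765 -0.08512506  0.066     ]
mouth (105.14145469665527, 264.71857833862305) (12.44979190826416, 14.13289737701416) [ 0.48535918 -0.08461229  0.066     ]
mouth (102.56839752197266, 267.289249420166) (17.779237747192383, 22.89443588256836) [ 0.48605122 -0.08958955  0.066     ]
mouth (108.47862243652344, 259.23436737060547) (10.8861722946167, 22.07369041442871) [ 0.48236495 -0.07615193  0.066     ]
mouth (88.2086935043335, 247.95361137390137) (4.332179546356201, 10.938024520874023) [ 0.45724459 -0.08481976  0.066     ]
```

Emit:
{"api": "arm_command", "payload": {"rows": [[[85, 0.03, 0.04, 0, 0.9], [85, 0, 0, -0.4, 0], [85, 0, 0, -0.4, 0], [85, 0, 0, -0.4, 0], [85, 0, 0, -0.4, 0], [85, 0, 0, -0.4, 0], [85, 0, 0, -0.4, 0], [85, 0, 0, -0.4, 0], [85, 0, 0, -0.4, 0], [85, 0, 0, 0, 0]]]}}

```text
t: 5.2
eef_pos: [0.4878, 0.1361, 0.0859]
tool_rot: [-0.002, 0.28, 0.96, -0.001]
contact_force: [0.2, -0.1, -0.2]
gripper_width: 0.994
grasp_force: 0.0
```

Emit:
{"api": "arm_command", "payload": {"rows": [[[8, 0, 0, 0, 0], [8, 0, 0, 0, 0], [8, 0, 0, 0, 0], [8, 0, 0, 0, 0], [8, 0, 0, 0, 0], [8, 0, 0, 0, 0], [8, 0, 0, 0, 0], [8, 0, 0, 0, 0], [8, 0, 0, 0, 0], [8, 0, 0, 0, 0]]], "newtons": 80}}

```text
t: 6.45
eef_pos: [0.4897, 0.1371, 0.0879]
tool_rot: [0.001, 0.281, 0.96, 0.001]
contact_force: [-0.8, 0.6, 5.1]
gripper_width: 0.125
grasp_force: 78.1
```

```bash
python3 - <<'E'
from h import *
o=get_obs();print(o["t"],o["q"],o["eef_pos"],o["gripper_width"]*85.4,o["grasp_force"],o["contact_force"],o["torque"])
p,im=snap("wrist","w3.png")
hsv=cv2.cvtColor(im,cv2.COLOR_BGR2HSV)
m=(hsv[...,0]>17)&(hsv[...,0]<35)&(hsv[...,1]>150)&(hsv[...,2]>120);m[:200]=0
n,l,st,c=cv2.connectedComponentsWithStats(m.astype(np.uint8))
for s,k in zip(st,c):
  if 30<s[4]<3000:print(s,k,plane(p,k,.12))
E
```

```text
6.45 [ 0.14857832  0.48648524 -0.67267637  2.03650179  0.43652012  0.76012082
  0.21158781] [0.48970932 0.13713198 0.08789497] 10.669182447606802 78.06855797767639 [-0.7616622   0.61700972  5.10935271] [ 0.23636269 -0.10887808 -0.016031  ]
[243 289  21  18 291] [253.06185567 297.6185567 ] [0.48860971 0.13775166 0.12      ]
```

View pics/w3.png

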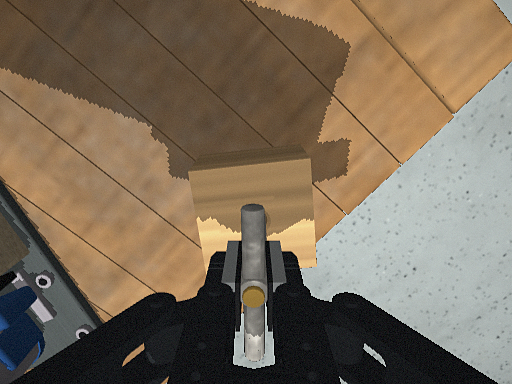

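The grip is good: the bar is parallel to the pads and the hub sits at (253,298). Lifting, then traversing.

Emit:
{"api": "arm_command", "payload": {"rows": [[[8, 0, 0, 0.2, 0], [8, 0, 0, 0.3, 0], [8, 0, 0, 0.5, 0], [8, 0, 0, 0.5, 0], [8, 0, -0.4, 0, 0], [8, 0, -0.5, 0, 0], [8, 0, -0.5, 0, 0], [8, 0, -0.5, 0, 0], [8, 0, -0.5, 0, 0], [8, 0, -0.5, 0, 0]]], "newtons": 100}}

```text
t: 7.75
eef_pos: [0.4877, -0.0388, 0.1779]
tool_rot: [-0.001, 0.281, 0.96, -0.001]
contact_force: [0.3, 0.1, -1.2]
gripper_width: 0.118
grasp_force: 98.1
```

Emit:
{"api": "arm_command", "payload": {"rows": [[[8, -0.05, -0.4, 0, 0], [8, 0, -0.3, 0, 0], [8, 0, -0.145, 0, 0], [8, 0, 0, 0, 0], [8, 0, 0, 0, 0], [8, 0, 0, 0, 0], [8, 0, 0, 0, 0], [8, 0, 0, 0, 0], [8, 0, 0, 0, 0], [8, 0, 0, 0, 0]]]}}

```text
t: 9.0
eef_pos: [0.486, -0.0881, 0.1773]
tool_rot: [-0.0, 0.281, 0.96, 0.0]
contact_force: [0.0, -0.3, -0.9]
gripper_width: 0.117
grasp_force: 98.0
```

```bash
python3 - <<'E'
from h import *
o=get_obs();print(o["t"],o["q"],o["eef_pos"],o["gripper_width"]*85.4,o["grasp_force"],o["contact_force"],np.round(rot(o),3).tolist())
p,im=snap("wrist","w4.png");np.save("w4.npy",p,allow_pickle=True);q,s=snap("scene","s4.png");q,t=snap("top","t4.png")
c=lambda im,x,y:cv2.resize(im[y:y+75,x:x+100],None,fx=4,fy=4,interpolation=cv2.INTER_CUBIC)
cv2.imwrite("pics/c4.png",np.vstack([np.hstack([c(s,215,140),c(t,200,140)]),np.hstack([cv2.resize(im,(400,300)),cv2.resize(im[230:380,150:350],(400,300))])]))
E
```

```text
9.0 [ 0.630778    0.31888171 -0.68104993  1.99912177  0.25319001  0.90720187
  0.81882384] [ 0.48601664 -0.0880808   0.17728496] 9.978498000072461 98.03483247756958 [ 0.04319984 -0.33113505 -0.87277773] [[-0.843, 0.539, -0.0], [0.539, 0.843, 0.0], [0.0, 0.0, -1.0]]
```

View pics/c4.png

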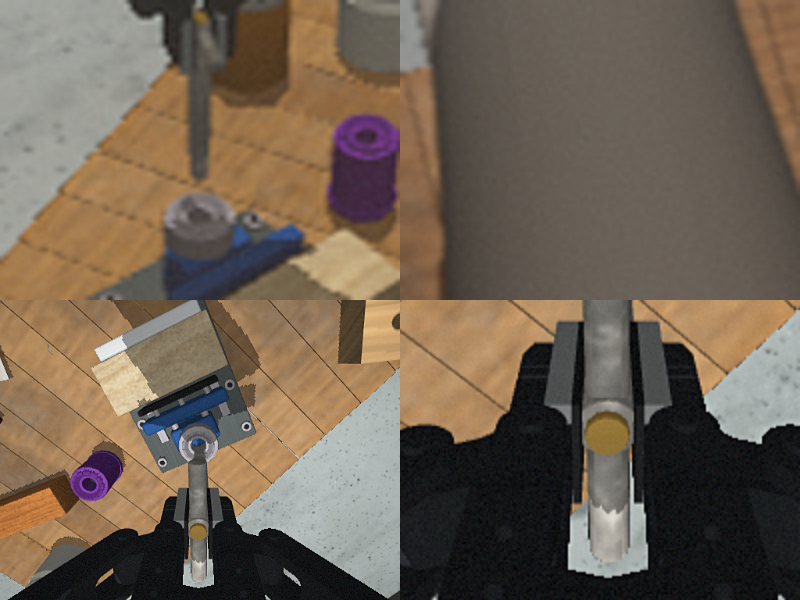

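In the scene crop the key's line (x≈200) points at the mouth (x≈201). In the wrist view the mouth is at about (253.5,183), in the same column as the hub at (253.5,297.5). I'll check it with numbers.

```bash
python3 - <<'E'
from h import *
p=np.load("w4.npy",allow_pickle=True).item();im=cv2.imread("pics/w4.png")
hsv=cv2.cvtColor(im,cv2.COLOR_BGR2HSV)
x0,y0=225,155;h2=hsv[y0:y0+55,x0:x0+58]
for lo in(100,120,140):
  k,h=cv2.findContours(((h2[...,1]<75)&(h2[...,2]>lo)).astype(np.uint8),cv2.RETR_CCOMP,cv2.CHAIN_APPROX_NONE)
  for i,j in enumerate(k):
    if len(j)>18:
        e=cv2.fitEllipse(j);U=np.add(e[0],(x0,y0));print(lo,i,h[0][i][3],U.round(1),np.round(e[1],1),plane(p,U,.066).round(4))
print("hub",plane(p,(253.5,297.5),.2094))
S=cams.camera_params("scene");s=plane(S,(265,184),.0944)
print("scene tip",s,"scene mouth",plane(S,(215+201/4,140+213/4),.066), "view dir",S["extrinsics"][:3,2])
E
```

```text
100 2 -1 [228.4 201.8] [ 8.8 22.4] [ 0.4852 -0.1113  0.066 ]
100 15 -1 [257.7 181.4] [44.  57.6] [ 0.4834 -0.0824  0.066 ]
100 26 15 [254.3 180.9] [21.4 29.1] [ 0.4816 -0.0844  0.066 ]
120 4 -1 [269.4 189.7] [16.5 33.6] [ 0.4942 -0.0782  0.066 ]
120 11 -1 [237.9 189.7] [16.8 32.7] [ 0.4807 -0.0993  0.066 ]
120 21 -1 [248.3 166.7] [ 7.3 23. ] [ 0.4694 -0.0821  0.066 ]
140 3 -1 [265.2 186.4] [ 5.1 13.1] [ 0.49   -0.0796  0.066 ]
140 4 -1 [271.8 193.3] [ 9.6 27.1] [ 0.4978 -0.0781  0.066 ]
140 6 -1 [244.8 187.9] [ 7.4 16.2] [ 0.4824 -0.0938  0.066 ]
140 7 -1 [235.5 190.6] [11.3 31.4] [ 0.4803 -0.1013  0.066 ]
hub [ 0.48502055 -0.0872761   0.2094    ]
scene tip [ 0.48381106 -0.08662948  0.0944    ] scene mouth [ 0.48276621 -0.0863601   0.066     ] view dir [ 0.50582814 -0.54412232 -0.66937941]
```

Emit:
{"api": "arm_command", "payload": {"rows": [[[8, 0, 0, -0.1, 0], [8, 0, 0, -0.1, 0], [8, 0, 0, -0.1, 0], [8, 0, 0, -0.1, 0], [8, 0, 0, -0.1, 0], [8, 0, 0, -0.1, 0], [8, 0, 0, -0.1, 0], [8, 0, 0, -0.1, 0], [8, 0, 0, 0, 0], [8, 0, 0, 0, 0]]]}}

```text
t: 10.4
eef_pos: [0.4862, -0.088, 0.1294]
tool_rot: [0.0, 0.281, 0.96, 0.0]
contact_force: [-0.6, 0.2, -1.0]
gripper_width: 0.122
grasp_force: 98.0
```

Now inside the bore with no side force. Lowering gently onto the spindle.

Emit:
{"api": "arm_command", "payload": {"rows": [[[8, 0, 0, -0.03, 0], [8, 0, 0, -0.03, 0], [8, 0, 0, -0.03, 0], [8, 0, 0, -0.02, 0], [8, 0, 0, -0.02, 0], [8, 0, 0, 0, 0], [8, 0, 0, 0, 0], [8, 0, 0, 0, 0], [8, 0, 0, 0, 0], [8, 0, 0, 0, 0]]]}}

```text
t: 11.65
eef_pos: [0.4862, -0.0881, 0.1216]
tool_rot: [0.0, 0.281, 0.96, 0.0]
contact_force: [-0.2, 0.2, 2.8]
gripper_width: 0.119
grasp_force: 98.6
```

Emit:
{"api": "arm_command", "payload": {"rows": [[[8, 0, 0, -0.03, 0], [8, 0, 0, -0.02, 0], [8, 0, 0, 0, -0.5], [8, 0, 0, 0, -0.5], [8, 0, 0, 0, -0.5], [8, 0, 0, 0, -0.5], [8, 0, 0, 0, -0.5], [8, 0, 0, 0, -0.5], [8, 0, 0, 0, -0.5], [8, 0, 0, 0, 0]]]}}

```text
t: 12.9
eef_pos: [0.4861, -0.0881, 0.1186]
tool_rot: [0.0, 0.412, 0.911, -0.0]
contact_force: [-2.1, -0.0, 6.4]
gripper_width: 0.116
grasp_force: 98.9
```

Emit:
{"api": "arm_command", "payload": {"rows": [[[8, 0, 0, 0, -0.5], [8, 0, 0, 0, -0.5], [8, 0, 0, 0, -0.5], [8, 0, 0, 0, -0.5], [8, 0, 0, 0, -0.5], [8, 0, 0, 0, -0.5], [8, 0, 0, 0, -0.5], [8, 0, 0, 0, -0.5], [8, 0, 0, 0, -0.5], [8, 0, 0, 0, 0]]]}}

```text
t: 14.15
eef_pos: [0.4856, -0.0882, 0.1181]
tool_rot: [-0.0, 0.568, 0.823, -0.0]
contact_force: [-0.2, -0.5, -1.8]
gripper_width: 0.116
grasp_force: 98.3
```

Force fell to nothing, so the square has dropped in. Sinking it home.

Emit:
{"api": "arm_command", "payload": {"rows": [[[8, 0, 0, -0.03, 0], [8, 0, 0, -0.03, 0], [8, 0, 0, -0.02, 0], [8, 0, 0, -0.02, 0], [8, 0, 0, 0, 0], [8, 0, 0, 0, 0], [8, 0, 0, 0, 0], [8, 0, 0, 0, 0], [8, 0, 0, 0, 0], [8, 0, 0, 0, 0]]]}}

```text
t: 15.4
eef_pos: [0.486, -0.0881, 0.1125]
tool_rot: [-0.0, 0.568, 0.823, -0.0]
contact_force: [0.0, -0.3, -1.3]
gripper_width: 0.12
grasp_force: 98.3
```

```bash
python3 - <<'E'
from h import *
o=get_obs();print(o["t"],o["eef_pos"],o["contact_force"],o["torque"],o["q"][6])
E
```

```text
15.4 [ 0.48598513 -0.0880782   0.11250595] [ 0.01636127 -0.32056587 -1.28412437] [-0.23284294 -0.07330717 -0.01460563] 0.1701690525036904
```

Emit:
{"api": "arm_command", "payload": {"rows": [[[8, 0, 0, -0.02, 0], [8, 0, 0, -0.01, 0], [8, 0, 0, 0, 0.5], [8, 0, 0, 0, 0.5], [8, 0, 0, 0, 0.5], [8, 0, 0, 0, 0.5], [8, 0, 0, 0, 0], [8, 0, 0, 0, 0], [8, 0, 0, 0, 0], [8, 0, 0, 0, 0]]]}}

```text
t: 16.65
eef_pos: [0.486, -0.0882, 0.1107]
tool_rot: [0.0, 0.501, 0.866, -0.0]
contact_force: [-0.2, -1.8, 1.7]
gripper_width: 0.118
grasp_force: 98.3
```

```bash
python3 - <<'E'
from h import *
o=get_obs();print(o["t"],o["eef_pos"],o["contact_force"],o["torque"],o["q"][6])
E
```

```text
16.65 [ 0.48599673 -0.08816741  0.11070505] [-0.17101176 -1.81877636  1.65230341] [-0.61592143  0.06196571 -0.04685649] 0.3092736843392135
```

Emit:
{"api": "arm_command", "payload": {"rows": [[[8, 0, 0, 0.01, -0.8], [8, 0, 0, 0, -0.8], [8, 0, 0, 0, -0.8], [8, 0, 0, 0, -0.8], [8, 0, 0, 0, -0.8], [8, 0, 0, 0, -0.8], [8, 0, 0, 0, -0.8], [8, 0, 0, 0, -0.8], [8, 0, 0, 0, -0.8], [8, 0, 0, 0, -0.8]]]}}

```text
t: 17.9
eef_pos: [0.4859, -0.0879, 0.111]
tool_rot: [-0.0, 0.748, 0.664, -0.0]
contact_force: [-0.1, -0.9, -1.2]
gripper_width: 0.122
grasp_force: 98.0
```

```bash
python3 - <<'E'
from h import *
o=get_obs();print(o["t"],o["eef_pos"],o["contact_force"],o["torque"],o["q"][6])
E
```

```text
17.9 [ 0.48593547 -0.08789903  0.11103934] [-0.10699355 -0.92636817 -1.20574131] [-0.44500248 -0.12716916  0.14777744] -0.258101433145119
```

Emit:
{"api": "arm_command", "payload": {"rows": [[[8, 0, 0, 0, -0.8], [8, 0, 0, 0, -0.8], [8, 0, 0, 0, -0.8], [8, 0, 0, 0, -0.8], [8, 0, 0, 0, -0.8], [8, 0, 0, 0, -0.8], [8, 0, 0, 0, -0.8], [8, 0, 0, 0, -0.8], [8, 0, 0, 0, -0.8], [8, 0, 0, 0, -0.8]]]}}

```text
t: 19.15
eef_pos: [0.486, -0.0878, 0.111]
tool_rot: [-0.0, 0.919, 0.395, 0.0]
contact_force: [0.1, -2.4, -0.4]
gripper_width: 0.115
grasp_force: 98.0
```

```bash
python3 - <<'E'
from h import *
o=get_obs();print(o["t"],o["eef_pos"],o["contact_force"],o["torque"],o["q"][6],o["joint_torque"][6])
E
```

```text
19.15 [ 0.48597573 -0.08779739  0.11104653] [ 0.13831854 -2.3850592  -0.40073936] [-0.42996974 -0.06801094  0.23609923] -0.8278501827625366 0.3870703373104334
```

Emit:
{"api": "arm_command", "payload": {"rows": [[[8, 0, 0, 0, -0.5], [8, 0, 0, 0, -0.5], [8, 0, 0, 0, -0.5], [8, 0, 0, 0, -0.5], [8, 0, 0, 0, -0.5], [8, 0, 0, 0, -0.5], [8, 0, 0, 0, 0], [8, 0, 0, 0, 0], [8, 0, 0, 0, 0], [8, 0, 0, 0, 0]]]}}

```text
t: 20.4
eef_pos: [0.4858, -0.088, 0.1112]
tool_rot: [-0.0, 0.959, 0.283, -0.0]
contact_force: [0.3, -0.2, -6.2]
gripper_width: 0.114
grasp_force: 97.6
```

```bash
python3 - <<'E'
from h import *
o=get_obs();print(o["t"],o["eef_pos"],o["contact_force"],o["torque"],o["q"][6],o["joint_torque"][6])
E
```

```text
20.4 [ 0.48581201 -0.08797837  0.11115788] [ 0.30924126 -0.23326244 -6.23060878] [ 0.04060189 -0.08412782  0.22645381] -1.040229185010574 -0.2308593224734068
```

Emit:
{"api": "arm_command", "payload": {"rows": [[[8, 0, 0, 0, -0.5], [8, 0, 0, 0, -0.5], [8, 0, 0, 0, -0.5], [8, 0, 0, 0, -0.5], [8, 0, 0, 0, -0.5], [8, 0, 0, 0, 0], [8, 0, 0, 0, 0], [8, 0, 0, 0, 0], [8, 0, 0, 0, 0], [8, 0, 0, 0, 0]]]}}

```text
t: 21.65
eef_pos: [0.4859, -0.088, 0.1112]
tool_rot: [-0.0, 0.983, 0.185, -0.0]
contact_force: [-0.5, 1.0, -9.2]
gripper_width: 0.121
grasp_force: 97.4
```

```bash
python3 - <<'E'
from h import *
o=get_obs();print(o["t"],o["eef_pos"],o["contact_force"],o["torque"],o["q"][6],o["joint_torque"][6],np.round(rot(o),3).tolist())
p,im=snap("wrist","w5.png");q,s=snap("scene","s5.png")
cv2.imwrite("pics/c5.png",np.vstack([cv2.resize(s[140:260,215:345],(520,480))[:280],cv2.resize(im,(520,320))]))
E
```

```text
21.65 [ 0.4859243  -0.08804773  0.11124095] [-0.45092734  1.02084645 -9.15780068] [0.27352856 0.04157738 0.26524025] -1.2186553269025262 -0.2653110399842262 [[0.931, 0.364, -0.0], [0.364, -0.931, 0.0], [-0.0, -0.0, -1.0]]
```

View pics/c5.png

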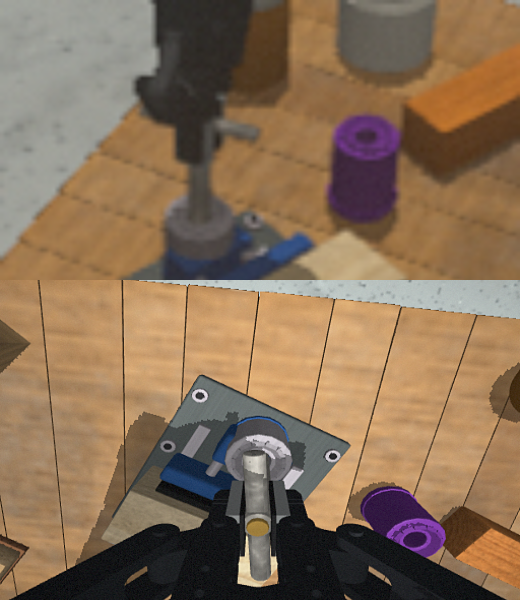

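The wrist view shows the bar lagging the pads by a few degrees, and the jaw has moved over towards the blank. The force holds the tool down, so I'll ease down 0.6 mm, grip harder, turn a little more and measure the lag.

Emit:
{"api": "arm_command", "payload": {"rows": [[[8, 0, 0, -0.01, 0], [8, 0, 0, 0, -0.5], [8, 0, 0, 0, -0.5], [8, 0, 0, 0, -0.5], [8, 0, 0, 0, -0.5], [8, 0, 0, 0, 0], [8, 0, 0, 0, 0], [8, 0, 0, 0, 0], [8, 0, 0, 0, 0], [8, 0, 0, 0, 0]]], "newtons": 120}}

```text
t: 23.0
eef_pos: [0.4862, -0.0881, 0.1108]
tool_rot: [0.0, 0.994, 0.106, 0.0]
contact_force: [-1.0, 2.1, 1.0]
gripper_width: 0.119
grasp_force: 99.2
```

```bash
cat >lag.py <<'E'
from h import *
def lag(p,im,R_):
    # bar direction: far end (upper edge midpoint) to near end, in tool frame, from the grey bar's centre line near the hub
    g=cv2.cvtColor(im,cv2.COLOR_BGR2HSV);m=((g[...,1]<60)&(g[...,2]>95)).astype(np.uint8);m[:255]=0;m[:,:238]=0;m[:,275:]=0
    pts=[]
    for r in list(range(318,352,2)):
        q=np.nonzero(m[r])[0]
        if len(q)>8:pts.append(((q.min()+q.max())/2,r))
    P=np.array([R_.T@plane(p,u,.14) for u in pts]);k=np.polyfit(P[:,0],P[:,1],1)[0];return len(pts),k
E
python3 - <<'E'
from lag import *
o=get_obs();print(o["t"],o["eef_pos"],o["contact_force"],o["torque"],o["q"][6])
p,im=snap("wrist","w6.png")
cv2.imwrite("pics/c6.png",np.hstack([cv2.resize(cv2.imread("pics/"+f)[170:380,180:330],None,fx=2.6,fy=2.6) for f in("w5.png","w6.png")]))
E
```

```text
23.0 [ 0.48618887 -0.08811563  0.11076919] [-0.96669501  2.08245075  1.04563802] [0.46066221 0.26254056 0.23803431] -1.3614501852194245
```

View pics/c6.png

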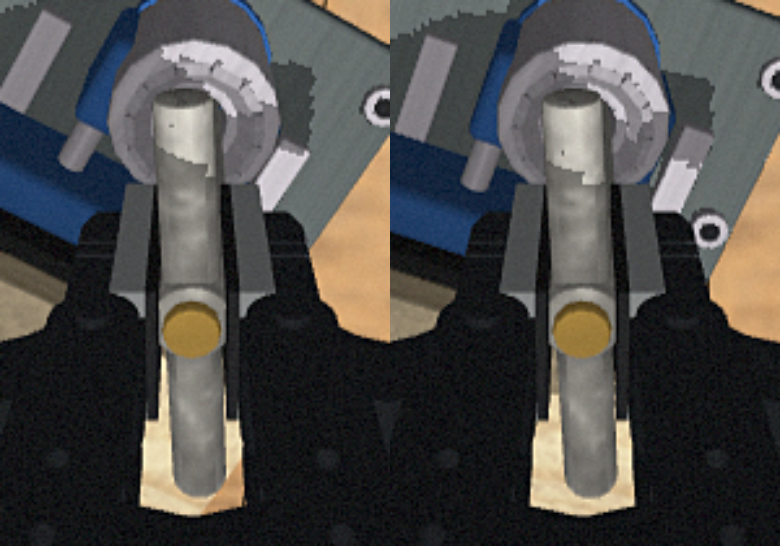

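The bar lag is unchanged (about 0.05 rad), so the key is still turning with the tool. I'll measure how far the jaw has moved by matching its visible end in the scene camera before and after.

```bash
python3 - <<'E'
from h import *
W=np.load("w1.npy",allow_pickle=True).item()
a,b=plane(W,(319,116),.01),plane(W,(269,203),.01);e=b-a;print("edge",np.linalg.norm(e));n=np.array([-e[1],e[0],0]);n/=np.linalg.norm(n)
if n[0]<0:n=-n
print("clamp x",n)
S,s=snap("scene","s6.png");s0=cv2.imread("pics/scene0.png")
def proj(p,X):
    E=np.linalg.inv(p["extrinsics"]);c=p["K"]@(E@[*X,1])[:3];return c[:2]/c[2]
M=np.array([.4855,-.087,.051])
y=np.cross([0,0,1],n);J=M-n*.030
d=(proj(S,J-n*.01)-proj(S,J));print("px per 10mm towards fence",d)
def blue(im,x0,x1):
    h=cv2.cvtColor(im,cv2.COLOR_BGR2HSV);m=(h[...,0]>100)&(h[...,0]<125)&(h[...,1]>120)&(h[...,2]>60)
    m[:170]=0;m[235:]=0;m[:,:x0]=0;m[:,x1:]=0;v,u=np.nonzero(m)
    return len(u),u.max(),[ (c,int(np.nonzero(m[:,c])[0].min()),int(np.nonzero(m[:,c])[0].max())) for c in range(x0,x1,3) if m[:,c].any()]
for im in(s0,s):print(blue(im,256,300))
# jaw end & blank shift
for nm,(x,yy,w,h) in {"jawend":(280,192,14,14),"blank_far":(300,202,20,18),"fence":(295,225,24,16)}.items():
    t=cv2.resize(s0[yy:yy+h,x:x+w],None,fx=8,fy=8,interpolation=cv2.INTER_CUBIC);r=cv2.resize(s[yy-10:yy+h+10,x-12:x+w+12],None,fx=8,fy=8,interpolation=cv2.INTER_CUBIC)
    R_=cv2.matchTemplate(r,t,cv2.TM_CCOEFF_NORMED);_,v,_,l=cv2.minMaxLoc(R_);print(nm,round(v,3),l[0]/8-12,l[1]/8-10)
E
```

```text
edge 0.125825007461594
clamp x [ 0.9941484  -0.10802298  0.        ]
px per 10mm towards fence [2.86100675 2.26192516]
(161, np.int64(289), [(259, 204, 215), (262, 205, 214), (265, 209, 212), (268, 207, 211), (271, 205, 209), (274, 197, 207), (277, 202, 205), (280, 200, 203), (283, 198, 202), (286, 197, 200), (289, 198, 199)])
(39, np.int64(292), [(283, 202, 204), (286, 201, 204), (289, 199, 202), (292, 200, 201)])
jawend 0.791 1.625 0.75
blank_far 0.95 0.5 0.125
fence 0.872 -11.875 7.5
```

The jaw end moved about (3,2) px, roughly 10 mm, so the spindle is close to 1.4 rad. I'll press once more to confirm the stop and compare lag numbers.

Emit:
{"api": "arm_command", "payload": {"rows": [[[8, 0, 0, 0, -0.5], [8, 0, 0, 0, -0.5], [8, 0, 0, 0, -0.5], [8, 0, 0, 0, -0.5], [8, 0, 0, 0, 0], [8, 0, 0, 0, 0], [8, 0, 0, 0, 0], [8, 0, 0, 0, 0], [8, 0, 0, 0, 0], [8, 0, 0, 0, 0]]]}}

```text
t: 24.35
eef_pos: [0.4861, -0.0881, 0.1107]
tool_rot: [0.0, 1.0, 0.026, 0.0]
contact_force: [-0.1, 0.9, 1.1]
gripper_width: 0.119
grasp_force: 99.3
```

```bash
python3 - <<'E'
from h import *
o=get_obs();print(o["t"],o["eef_pos"],o["contact_force"],o["torque"],o["q"][6],o["grasp_force"])
snap("wrist","w7.png");snap("scene","s7.png")
for f in("w3","w4","w5","w6","w7"):
    im=cv2.imread(f"pics/{f}.png");h=cv2.cvtColor(im,cv2.COLOR_BGR2HSV)
    m=(h[...,0]>17)&(h[...,0]<35)&(h[...,1]>150)&(h[...,2]>100);m[:270]=0;m[325:]=0;m[:,:235]=0;m[:,280:]=0;v,u=np.nonzero(m)
    g=cv2.cvtColor(im,cv2.COLOR_BGR2GRAY).astype(float);r=[]
    for y in range(245,285,6):   # bar centre between dark gaps above hub
        row=g[y,236:272]>70;q=np.nonzero(row)[0]+236
        k=np.split(q,np.nonzero(np.diff(q)>1)[0]+1);k=[z for z in k if len(z) and z[0]<254<z[-1]]
        if k:r.append((y,float(k[0][0]+k[0][-1])/2,len(k[0])))
    print(f,u.mean().round(1),v.mean().round(1),r)
for f in("scene0","s6","s7"):
    im=cv2.imread(f"pics/{f}.png");h=cv2.cvtColor(im,cv2.COLOR_BGR2HSV);m=(h[...,0]>100)&(h[...,0]<125)&(h[...,1]>120)&(h[...,2]>60)
    m[:190]=0;m[210:]=0;m[:,:283]=0;m[:,300:]=0;v,u=np.nonzero(m);print(f,len(u),u.mean(),v.mean())
E
```

```text
24.35 [ 0.48609242 -0.08811806  0.11074699] [-0.09527056  0.89493819  1.11199404] [0.26566945 0.02302803 0.37561482] -1.5039236389573147 99.34726595878601
w3 253.0 297.0 [(245, 253.0, 23), (251, 253.0, 23), (257, 253.0, 23), (263, 253.5, 24), (269, 253.5, 24), (275, 253.5, 26), (281, 253.5, 26)]
w4 253.0 297.0 [(245, 252.5, 22), (251, 252.5, 22), (257, 253.0, 23), (263, 253.5, 22), (269, 253.5, 24), (275, 253.5, 24), (281, 253.0, 25)]
w5 253.2 297.2 [(245, 252.0, 23), (251, 252.0, 23), (257, 253.0, 23), (263, 253.0, 23), (269, 253.5, 24), (275, 253.5, 24), (281, 253.0, 25)]
w6 253.3 297.2 [(245, 252.0, 23), (251, 252.0, 23), (257, 252.5, 24), (263, 253.0, 23), (269, 253.0, 23), (275, 253.5, 24), (281, 253.0, 25)]
w7 253.4 297.5 [(245, 251.5, 24), (251, 252.0, 23), (257, 252.5, 24), (263, 253.0, 23), (269, 253.5, 24), (275, 253.5, 24), (281, 253.0, 25)]
scene0 26 285.5769230769231 199.03846153846155
s6 37 287.1081081081081 201.8918918918919
s7 37 287.1081081081081 201.8918918918919
```

The jaw did not move between those pictures and torque rose to 0.38 N m, which looks like the stop. One more small turn, also checking the previous picture's jaw.

Emit:
{"api": "arm_command", "payload": {"rows": [[[8, 0, 0, 0, -0.5], [8, 0, 0, 0, -0.5], [8, 0, 0, 0, -0.5], [8, 0, 0, 0, 0], [8, 0, 0, 0, 0], [8, 0, 0, 0, 0], [8, 0, 0, 0, 0], [8, 0, 0, 0, 0], [8, 0, 0, 0, 0], [8, 0, 0, 0, 0]]]}}

```text
t: 25.7
eef_pos: [0.486, -0.0881, 0.1107]
tool_rot: [-0.0, 0.999, -0.034, 0.0]
contact_force: [-0.3, 0.8, 1.3]
gripper_width: 0.119
grasp_force: 99.3
```

```bash
python3 - <<'E'
from h import *
o=get_obs();print(o["t"],o["eef_pos"],o["contact_force"],o["torque"],o["q"][6])
snap("scene","s8.png");g=[cv2.imread(f"pics/{f}.png")[192:212,282:300].astype(int) for f in("s5","s6","s7","s8")]
print([np.abs(a-b).max() for a,b in zip(g,g[1:])],[round(np.abs(a-b).mean(),2) for a,b in zip(g,g[1:])])
E
```

```text
25.7 [ 0.48603217 -0.08807896  0.11071583] [-0.32181446  0.78231017  1.34143106] [0.40290305 0.00721349 0.0878057 ] -1.6107255000116778
[np.int64(39), np.int64(8), np.int64(37)] [np.float64(2.44), np.float64(1.7), np.float64(1.75)]
```

```bash
python3 - <<'E'
from h import *
snap("wrist","w8.png")
for f in("w4","w5","w6","w7","w8"):
    im=cv2.imread(f"pics/{f}.png");g=cv2.GaussianBlur(cv2.cvtColor(im,cv2.COLOR_BGR2GRAY),(3,3),0).astype(float)
    out=[]
    for y in (215,222,230,236,318,326,334,342,350):
        d=np.diff(g[y,235:275]);out.append([int(d[:20].argmax() if y<300 else np.abs(d[:22]).argmax())+235,int(np.abs(d[22:]).argmax())+257])
    print(f,out)
a=cv2.imread("pics/s7.png").astype(int);b=cv2.imread("pics/s8.png").astype(int);d=np.abs(a-b).max(2)
for n,(x,y,w,h) in dict(jaw=(280,190,20,20),blank=(300,200,20,20),table=(340,220,20,20),key=(255,165,20,25)).items():print(n,d[y:y+h,x:x+w].max(),d[y:y+h,x:x+w].mean().round(2),np.argwhere(d[y:y+h,x:x+w]>20).tolist()[:8])
E
```

```text
w4 [[242, 264], [243, 265], [244, 265], [243, 265], [240, 266], [240, 266], [235, 271], [243, 272], [235, 272]]
w5 [[240, 261], [240, 261], [247, 261], [241, 261], [241, 266], [240, 266], [235, 271], [245, 272], [245, 266]]
w6 [[239, 266], [240, 261], [239, 261], [254, 261], [241, 266], [240, 266], [235, 271], [245, 272], [246, 272]]
w7 [[237, 267], [238, 260], [245, 260], [243, 260], [241, 265], [240, 266], [235, 271], [235, 272], [247, 272]]
w8 [[240, 261], [241, 262], [247, 262], [241, 262], [241, 265], [240, 266], [235, 271], [235, 272], [245, 272]]
jaw 8 2.45 []
blank 37 2.66 [[17, 1], [17, 2]]
table 8 2.65 []
key 58 7.86 [[0, 17], [1, 17], [2, 17], [2, 18], [3, 17], [3, 18], [4, 11], [4, 17]]
```

Torque reached about 0.4 N m with the jaw no longer moving, so the clamp is at its stop. The depth (same z as the floor contact) and the force under 3 N show the key is home. Releasing and lifting.

Emit:
{"api": "arm_command", "payload": {"rows": [[[15, 0, 0, 0, 0], [20, 0, 0, 0, 0], [30, 0, 0, 0, 0], [50, 0, 0, 0, 0], [85, 0, 0, 0, 0], [85, 0, 0, 0, 0], [85, 0, 0, 0, 0], [85, 0, 0, 0, 0], [85, 0, 0, 0, 0], [85, 0, 0, 0, 0]]]}}

```text
t: 27.05
eef_pos: [0.486, -0.0881, 0.1107]
tool_rot: [0.0, 0.999, -0.034, 0.0]
contact_force: [0.2, 0.1, -0.6]
gripper_width: 0.998
grasp_force: 0.0
```

Emit:
{"api": "arm_command", "payload": {"rows": [[[85, 0, 0, 0.1, 0], [85, 0, 0, 0.2, 0], [85, 0, 0, 0.3, 0], [85, 0, 0, 0.3, 0], [85, 0, 0, 0.4, 0], [85, 0, 0, 0.4, 0], [85, 0, 0, 0.4, 0], [85, 0, 0, 0.4, 0], [85, 0, 0, 0, 0], [85, 0, 0, 0, 0]]]}}

```text
t: 28.3
eef_pos: [0.4856, -0.0881, 0.2605]
tool_rot: [0.0, 0.999, -0.034, -0.0]
contact_force: [-0.7, -0.7, -0.5]
gripper_width: 0.994
grasp_force: 0.0
```

```bash
python3 - <<'E'
from h import *
o=get_obs();print(o["t"],o["eef_pos"],o["contact_force"],np.round(rot(o),2).tolist())
S,s=snap("scene","s9.png");W,w=snap("wrist","w9.png")
def yel(im,b):
    h=cv2.cvtColor(im,cv2.COLOR_BGR2HSV);m=(h[...,0]>17)&(h[...,0]<35)&(h[...,1]>150)&(h[...,2]>100);k=np.zeros_like(m);k[b[1]:b[3],b[0]:b[2]]=1;m&=k
    n,l,st,c=cv2.connectedComponentsWithStats(m.astype(np.uint8));return [(st[i].tolist(),c[i].round(1)) for i in range(1,n) if st[i][4]>3]
ys,yw=yel(s,(245,140,290,195)),yel(w,(150,80,350,300));print(ys,yw)
if ys and yw:
    a=max(ys,key=lambda t:t[0][4])[1];b=max(yw,key=lambda t:t[0][4])[1];print(tri([(S,a),(W,b)]),plane(S,a,.143),plane(W,b,.143))
# clamp geometry along its x through jaw: jaw blue edge, blank, fence seen by wrist at z=.051
h=cv2.cvtColor(w,cv2.COLOR_BGR2HSV);n=np.array([.9941,-.108,0]);y=np.array([.108,.9941,0]);E=np.linalg.inv(W["extrinsics"])
M=np.array([.4855,-.087,.051])
for off in(-.035,.03):
    for k in range(20,125,3):
        X=M-n*k/1000+y*off;c=W["K"]@(E@[*X,1])[:3];u,v=(c[:2]/c[2]).round().astype(int)
        if 0<=u<512 and 0<=v<384:print(k,h[v,u].tolist(),end=' ')
    print()
E
```

```text
28.3 [ 0.48560856 -0.08807658  0.26047643] [-0.67665237 -0.71379119 -0.51541886] [[1.0, -0.07, -0.0], [-0.07, -1.0, -0.0], [-0.0, 0.0, -1.0]]
[([263, 166, 3, 3, 7], array([264.3, 167. ]))] [([249, 179, 10, 10, 65], array([253.5, 183.9]))]
[ 0.4865301  -0.08764061  0.14346647] [ 0.48703593 -0.08780843  0.143     ] [ 0.48621104 -0.08783264  0.143     ]
20 [143, 8, 124] 23 [140, 6, 119] 26 [138, 10, 122] 29 [144, 11, 121] 32 [104, 250, 48] 35 [106, 206, 52] 38 [103, 203, 59] 41 [108, 199, 95] 44 [109, 178, 96] 47 [108, 194, 96] 50 [109, 156, 95] 53 [84, 46, 28] 56 [12, 91, 28] 59 [10, 24, 32] 62 [30, 5, 105] 65 [17, 81, 107] 68 [19, 66, 215] 71 [20, 69, 219] 74 [20, 63, 221] 77 [21, 64, 228] 80 [18, 68, 220] 83 [19, 70, 199] 86 [19, 71, 215] 89 [19, 72, 226] 92 [17, 69, 211] 95 [22, 62, 229] 98 [19, 66, 225] 101 [20, 64, 226] 104 [18, 79, 217] 107 [20, 78, 210] 110 [21, 68, 209] 113 [19, 78, 216] 116 [19, 69, 221] 119 [20, 52, 209] 122 [90, 3, 226] 
20 [78, 40, 63] 23 [75, 15, 66] 26 [104, 127, 54] 29 [111, 154, 58] 32 [111, 183, 53] 35 [106, 173, 53] 38 [108, 174, 94] 41 [108, 176, 94] 44 [108, 173, 96] 47 [108, 172, 98] 50 [11, 146, 14] 53 [102, 213, 12] 56 [93, 135, 17] 59 [15, 49, 63] 62 [17, 60, 77] 65 [18, 66, 127] 68 [21, 69, 133] 71 [21, 70, 138] 74 [18, 74, 141] 77 [18, 69, 140] 80 [16, 73, 130] 83 [17, 70, 131] 86 [19, 66, 135] 89 [16, 73, 129] 92 [17, 71, 129] 95 [18, 83, 123] 98 [17, 80, 131] 101 [19, 74, 127] 104 [18, 67, 133] 107 [20, 65, 129] 110 [15, 66, 123] 113 [20, 77, 135] 116 [16, 70, 124] 119 [90, 7, 139] 122 [107, 13, 141]
```

The key stands home (top at 0.1435 against 0.143 expected), and pad, blank and fence touch without gaps. One last check of jaw travel in the wrist views.

```bash
python3 - <<'E'
from h import *
n=np.array([.9941,-.108,0]);y=np.array([.108,.9941,0]);M=np.array([.4855,-.087,.051])
for f,W in(("w1",np.load("w1.npy",allow_pickle=True).item()),("w9",cams.camera_params("wrist"))):
    im=cv2.imread(f"pics/{f}.png");h=cv2.cvtColor(im,cv2.COLOR_BGR2HSV);E=np.linalg.inv(W["extrinsics"])
    for off in(-.038,-.03,-.02,.02,.03):
        bl=[];wd=[]
        for k in np.arange(15,125,.5):
            X=M-n*k/1000+y*off;c=W["K"]@(E@[*X,1])[:3];u,v=(c[:2]/c[2]).round().astype(int)
            a=h[v,u]
            if 98<a[0]<118 and a[1]>120 and a[2]>70:bl.append(k)
            if 10<a[0]<26 and a[1]>45 and a[2]>90:wd.append(k)
        print(f,off,"jaw",bl[:1],bl[-1:],"wood",wd[:1],wd[-1:])
E
```

```text
w1 -0.038 jaw [np.float64(30.0)] [np.float64(42.0)] wood [np.float64(61.5)] [np.float64(113.5)]
w1 -0.03 jaw [np.float64(29.0)] [np.float64(42.0)] wood [np.float64(61.5)] [np.float64(113.5)]
w1 -0.02 jaw [np.float64(15.0)] [np.float64(41.0)] wood [np.float64(60.5)] [np.float64(113.0)]
w1 0.02 jaw [np.float64(15.0)] [np.float64(40.0)] wood [np.float64(59.5)] [np.float64(112.0)]
w1 0.03 jaw [np.float64(27.5)] [np.float64(39.5)] wood [np.float64(59.0)] [np.float64(111.5)]
w9 -0.038 jaw [np.float64(38.5)] [np.float64(51.0)] wood [np.float64(62.5)] [np.float64(119.5)]
w9 -0.03 jaw [np.float64(38.0)] [np.float64(50.0)] wood [np.float64(62.5)] [np.float64(118.0)]
w9 -0.02 jaw [np.float64(15.0)] [np.float64(50.5)] wood [np.float64(62.0)] [np.float64(124.5)]
w9 0.02 jaw [np.float64(15.0)] [np.float64(48.5)] wood [np.float64(64.5)] [np.float64(124.5)]
w9 0.03 jaw [np.float64(36.5)] [np.float64(48.0)] wood [np.float64(64.0)] [np.float64(124.5)]
```

```bash
python3 - <<'E'
from h import *
n=np.array([.9941,-.108,0]);y=np.array([.108,.9941,0]);M=np.array([.4855,-.087,0])
for f,W in(("w1",np.load("w1.npy",allow_pickle=True).item()),("w9",cams.camera_params("wrist"))):
    im=cv2.imread(f"pics/{f}.png");h=cv2.cvtColor(im,cv2.COLOR_BGR2HSV);E=np.linalg.inv(W["extrinsics"])
    for off in(-.035,-.025,.025,.035):
        wh=[]
        for k in np.arange(108,150,.5):
            X=M-n*k/1000+y*off+[0,0,.051];c=W["K"]@(E@[*X,1])[:3];u,v=(c[:2]/c[2]).round().astype(int)
            if 0<=v<384 and 0<=u<512 and h[v,u][1]<38 and h[v,u][2]>110:wh.append(k)
        print(f,off,"fence",wh[:1],wh[-1:])
    # screws on base, tower-side (light ring, z=.01): far base edge by grey->wood along +x
    for off in(-.05,-.04,.04,.05):
        g=[]
        for k in np.arange(15,45,.5):
            X=M+n*k/1000+y*off+[0,0,.01];c=W["K"]@(E@[*X,1])[:3];u,v=(c[:2]/c[2]).round().astype(int)
            if 0<=v<384 and 0<=u<512 and 8<h[v,u][0]<22 and h[v,u][1]>100:g.append(k)
        print("  base edge",off,g[:1])
E
```

```text
w1 -0.035 fence [np.float64(114.0)] [np.float64(126.5)]
w1 -0.025 fence [np.float64(115.0)] [np.float64(126.5)]
w1 0.025 fence [np.float64(112.0)] [np.float64(124.5)]
w1 0.035 fence [np.float64(112.0)] [np.float64(124.5)]
  base edge -0.05 [np.float64(29.0)]
  base edge -0.04 [np.float64(29.5)]
  base edge 0.04 [np.float64(32.5)]
  base edge 0.05 [np.float64(32.5)]
w9 -0.035 fence [np.float64(120.0)] [np.float64(124.5)]
w9 -0.025 fence [np.float64(119.0)] [np.float64(125.0)]
w9 0.025 fence [np.float64(117.0)] [np.float64(122.0)]
w9 0.035 fence [np.float64(117.5)] [np.float64(122.0)]
  base edge -0.05 [np.float64(30.5)]
  base edge -0.04 [np.float64(30.0)]
  base edge 0.04 [np.float64(33.5)]
  base edge 0.05 [np.float64(33.0)]
```

Corrected by the fixed fence and base edges, the jaw has travelled about 10 mm (1.4 rad) and the blank's far edge lies on the fence. Handing in.

```bash
python3 -c "
from station import job
print(job.hand_in())"
```

```text
the job is handed in; nothing more can be done
None
```

I handed the job in at about 28 s of the 54 s. By my own measurements the key stands home in the socket, the clamp is at its stop (about 1.4 rad) and the blank is held against the fence; no verdict came back.

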